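Lock the tube wheel with its linch pin

ROBOT

A 6-joint arm with a two-finger parallel gripper is mounted at the origin on the work surface; the furniture and walls round the work are solid. World frame = base frame: x ahead of the robot, y to its left, z up, the work surface at z = 0. Lengths are in m, angles in degrees, forces in N, time in s.
With the tool pointing down it reaches from about 0.3 to 0.775 m from the base axis. Payload 14.6 kg.
Tool frame: the origin (TCP) lies at the centre of the arm's flange, where the gripper is bolted on; the fingertips stand 199 mm ahead of it and the grasp point (between the pads) lies 180 mm ahead of it; z points along the fingers, y is the line along which they close (so a half turn about z gives the same grasp; the last joint's range is limited). The gripper opens to 94 mm and grips with 3 to 60 N. Pads are 16 mm wide; open, the fingers measure 119 mm over their backs; the gripper's body (75 mm by 177 mm) begins 78 mm behind the grasp point.
Start: joints at [-78.415, 17.183, 87.147, -0, 75.671, -3.816], TCP at [0.146, -0.53, 0.405] pointing down, gripper open.
Joint ranges: [-173.82, 173.82], [-45.26, 126.66], [13.44, 144.39], [-59.66, 239.66], [0, 175.72], [-146.38, 146.38]. Speed limits (degrees/s): [127.2, 127.2, 147.25, 180, 180, 180].

INTERFACE

Orientations are given as a 3x3 rotation matrix whose columns are the frame's x, y, z axes.
In Python, from cell import bot gives the robot as it stands. The module is installed in compiled form; this text tells all that it offers.
- The arm moves only by the shell command python3 -m handwheel 'ROWS' [FORCE]. ROWS is JSON, a list of rows, each a list of 7 numbers: the shift along the tool's x, y, z in cm, then the turn, a rotation vector about the tool's x, y, z in rad, then the finger opening in cm, from 0 to 9.4. A call has exactly 5 rows; each row is the pose to reach, as a shift and turn from the pose commanded when the call began, along the tool's axes at that moment; what a row does not reach only later rows make up. A row lasts 1/8 s, in which the tool goes at most 62.5 mm and 10.7 degrees, less where a joint would pass 70% of its speed; a pose out of reach is approached as far as the arm can. A call with a gripper value outside its range is refused whole. The fingers move at their own pace and stop on an object; FORCE is the grip in N (left out, the last holds). Time passes only in rows, so rows that repeat a pose let the fingers close, or fill a call up. It gives the time, the measured TCP pose, the force, the opening and the grip force at its end, in the units of the state.
- bot.sense(): the state, without advancing time (a new reading comes with each control period).
- bot.snapshot(name): name is "scene" or "top" or "wrist"; returns the picture (480x640x3 uint8, blue, green, red); there is no depth.
- bot.calibration(name): a dict with "fx", "fy", "cx", "cy" (pixels), "rvec" (rotation vector, rad) and "tvec" (3), from world to camera coordinates, as OpenCV has them. Camera axes: x right, y down, z forward; pixel columns grow to the right and rows downward; lengths in m; the calibration is good to about 2 mm. A picture is of the moment at which its call begins: read the wrist's pose just before it. calibration takes no time and is no camera call; for the wrist camera it gives the pose at the moment of the call.
- bot.finish_job(): hands the job in; it is judged then, once.
Trained networks look in the newest picture that a camera, given by its name, has taken for a name from the list of things; names that differ only in an ending like _2 or _b are one class to them, and where a whole thing is asked for, a point or a joint stands for the part that bears it (a point fixed in the world has none). Each returns a list of dicts, best first, with "confidence" (0 to 1); they miss things now and then, are a little off and sometimes report something else, mostly with a low value. They report only what shows in the picture. A call takes as long as a camera call.
- bot.regions_of(label, camera): "mask" (480x640 bool, what is visible of it).
- bot.mark_of(label, camera): "at" ([x, y, z] in m, in the coordinates of the camera as it stood for that picture, good to about 4 mm: a listed point, or the origin of a listed thing).
The state is a dict: "clock": time; "qpos": joint angles; "joint_vel": joint speeds; "joint_torque": joint torques, N m; "tool_pos": TCP position; "eef_rot": TCP orientation; "contact_force": force on the tool from outside, world axes, zero at the start; "wrist_torque": the same for the moment, N m; "width": finger opening in m; "finger_force": force on a finger pad.
Only numpy, scipy, OpenCV 4.12 (cv2) and the standard library are available. Lean on these libraries where they do the work, as an engineer would, in place of code of your own. Each camera call takes 0.05 s, during which the arm holds its last target. There are 200 camera calls.

TASK

Two tube rotators stand on the bench; the one with the blue-capped tubes is already locked, but on the one with the orange-capped tubes the red-headed linch pin stands up out of the axle. First push that pin straight down, fully home, and only then flip its sprung yellow ring down over the axle's end so that it snaps closed under the pin's lower end.

Things in the scene. Friction and masses are not known exactly. Their poses are not given: they have to be found in the camera images.
- rotator: the orange-capped rotator, fixed; origin under its 200x100x10 mm base, straight below the pin axis. +x runs along the axle (24 mm thick, axis at z 85 mm) from its free end, x -16 mm, to the white housing, x 116 to 168 mm, z up to 148 mm; the ring opens to -x. Tube wheel: caps from x 48 mm, top z 140 mm. Base front edge x -30 mm. The blue-capped one, 0.3 m away on either side, is alike
- linch_pin (a joint): height in m of the pin above its home seat: 0 = home, at most 0.032; slides vertically, takes a push of about 6 N, stays where left. Brass shank 12 mm thick, red head 22 mm across; the head's flat top is at z = 125 mm above the bench when home, higher by this value before
- snap_ring (a joint): ring angle, rad: 0 = open stop (20 deg above level, pointing to the rotator's -x), where it starts; 0.35 = level; 1.92 = closed, hanging straight down round the axle. Hinge along the rotator's y, on the pin axis, 18 mm below the head's top (z = 107 mm when home). Over-centre spring: pushes open below 0.95, snaps shut above; needs about 3.5 N at the ring's far end
- ring_bar (a point): centre of the bar at the ring's far end, 62 mm from the hinge; yellow steel ring about 62 mm across, of 6 mm round bar. At z = 45 mm when closed with the pin home

How it is judged (in metres and radians):
On the way:
1. the pin is pushed fully home while the ring is still open (value of joint linch_pin below 0.003 m and value of joint snap_ring below 0.8 rad), for 0.1 s.
At the end, for the whole second after the job is handed in: the pin is home (within 3 mm) and the ring hangs closed under the pin's end (within 0.2 rad) and is at rest (value of joint linch_pin below 0.003 m and value of joint snap_ring above 1.72 rad and velocity of joint snap_ring between -0.1 and 0.1 rad/s); the robot touches nothing.
It fails at once if the ring is flipped down before the pin is home (value of joint snap_ring above 1 rad and value of joint linch_pin above 0.006 m).
It also fails if it takes over 35 s, if anything falls off the work surface, if the arm or the gripper's body presses on something with over 40 N, if the wrist force passes 120 N, or if a joint passes its speed limit or range.

## Working session

There is one attempt and no reset: what is moved stays moved. The work goes in short steps, Python scripts to look and compute and a shell command to move; the robot and the scene stay as the last step left them, time stands still between calls to the robot, and variables do not carry over. Pictures are saved under pics/ and viewed, at most 10 in all, crops included, and the job is handed in when it is done.

```bash
mkdir -p pics; cat > h.py <<'E'
import numpy as np,cv2
from cell import bot
def w(cam,p):
    c=bot.calibration(cam);R=cv2.Rodrigues(np.array(c["rvec"],float))[0]
    return R.T@(np.array(p)-np.array(c["tvec"]).ravel())
def marks(cam,labels):
    for l in labels:
        for d in bot.mark_of(l,cam)[:3]:
            print(cam,l,round(d["confidence"],2),w(cam,d["at"]).round(4))
def pix(cam,P):
    c=bot.calibration(cam);K=np.array([[c["fx"],0,c["cx"]],[0,c["fy"],c["cy"]],[0,0,1.]])
    return cv2.projectPoints(np.array(P,float),np.array(c["rvec"],float),np.array(c["tvec"],float),K,None)[0][:,0]
E
python3 - <<'E'
from h import *
for c in("scene","top"):
    cv2.imwrite(f"pics/{c}0.png",bot.snapshot(c))
    marks(c,["rotator","linch_pin","snap_ring","ring_bar"])
s=bot.sense();print(s["clock"],s["tool_pos"],np.round(s["eef_rot"],3))
E
```

```text
scene rotator 0.61 [ 5.383e-01 -2.597e-01  5.000e-04]Traceback (most recent call last):
  File "<stdin>", line 4, in <module>
  File "h.py", line 8, in marks
    for d in bot.mark_of(l,cam)[:3]:
             ~~~~~~~~~~~^^^^^^^
ValueError: it knows: ring_bar, rotator
```

View pics/scene0.png

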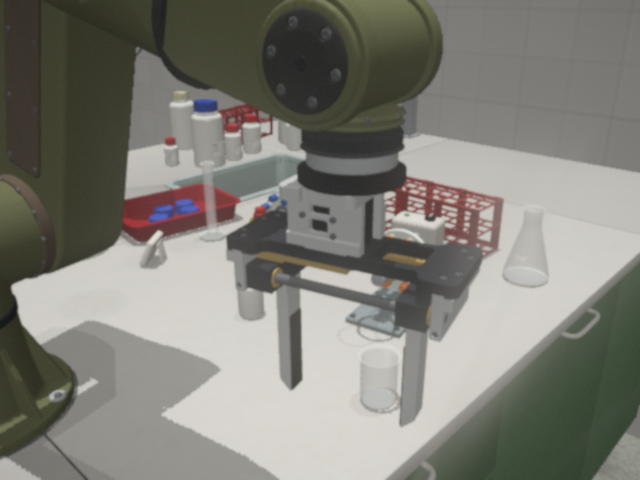

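The scene view is mostly blocked by the gripper. One rotator shows at about (395,300), and blue caps show at about (270,205).

```bash
python3 - <<'E'
from h import *
for c in("top","wrist"):
    cv2.imwrite(f"pics/{c}0.png",bot.snapshot(c))
    marks(c,["rotator","ring_bar"])
    for l in("linch_pin","snap_ring"):
      for d in bot.regions_of(l,c)[:3]:
        y,x=np.nonzero(d["mask"]);print(c,l,round(d["confidence"],2),x.mean(),y.mean(),x.min(),x.max(),y.min(),y.max())
s=bot.sense();print(s["clock"],s["tool_pos"],np.round(s["eef_rot"],3).tolist(),s["contact_force"])
E
```

```text
top rotator 0.95 [ 0.5397 -0.2574 -0.0043]
top rotator 0.43 [ 0.4831 -0.272   0.1491]
top ring_bar 0.7 [ 0.4823 -0.2743  0.1498]
top linch_pin 0.97 433.331983805668 258.2685560053981 412 459 238 285
top snap_ring 0.76 434.48920863309354 268.810551558753 412 459 247 286
0.6 [ 0.14607566 -0.5302404   0.40463794] [[0.964, 0.266, -0.0], [0.266, -0.964, 0.0], [-0.0, -0.0, -1.0]] [ 0.81152158  0.42790641 -0.59312655]
```

View pics/top0.png

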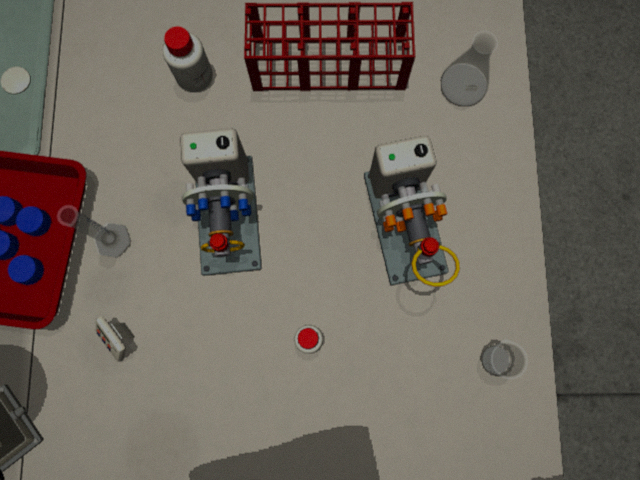

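View pics/wrist0.png

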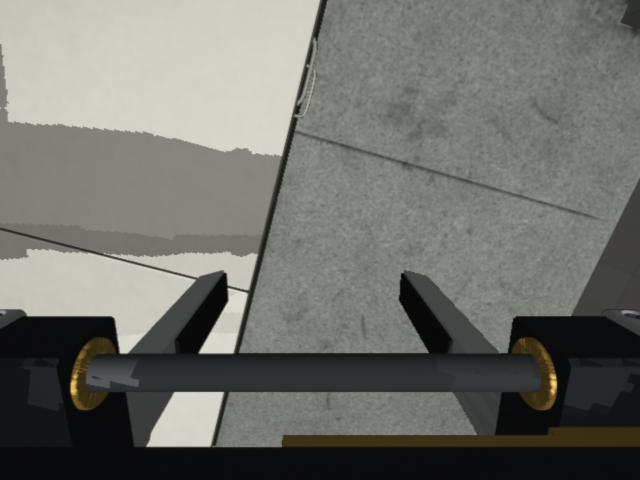

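The orange-capped rotator is on the right, with its pin head at about (431,246) and its ring at about (436,266), opening down the image. The wrist view shows only bench edge and floor. The tool's yaw already nearly matches the rotator's (about 16°), so I'll close the fingers and go over it.

```bash
python3 -m handwheel '[[5.7,-2.2,0,0,0,0,0],[11.4,-4.4,0,0,0,0,0],[17.1,-6.6,0,0,0,0,0],[22.8,-8.8,0,0,0,0,0],[28.5,-11,0,0,0,0,0]]' 20
python3 - <<'E'
from h import *
s=bot.sense();R=np.array(s["eef_rot"]);print(s["clock"],s["tool_pos"])
c=bot.calibration("wrist");Rc=cv2.Rodrigues(np.array(c["rvec"],float))[0]
print("cam in tool",R.T@(w("wrist",[0,0,0])-s["tool_pos"]),"view dir",R.T@Rc.T[:,2])
cv2.imwrite("pics/w1.png",bot.snapshot("wrist"));marks("wrist",["rotator","ring_bar"])
for P in ([.539,-.258,0],[.539,-.258,.15],[.482,-.274,.15]):print(pix("wrist",[P]),pix("top",[P]))
E
```

```text
clock: 1.23
tool_pos: [0.3929, -0.3471, 0.4049]
eef_rot: [[0.964, 0.265, 0.0], [0.265, -0.964, -0.0], [0.0, 0.0, -1.0]]
contact_force: [0.8, 0.3, -0.2]
width: 0.0472
finger_force: 0.0
1.225 [ 0.39294236 -0.34706392  0.40488302]
cam in tool [ 0.07236645 -0.00072925  0.01997705] view dir [-2.46830121e-01 -2.94653401e-04  9.69058721e-01]
wrist rotator 0.69 [ 0.5479 -0.2576 -0.0024]
wrist ring_bar 0.61 [ 0.4825 -0.2739  0.151 ]
[[267.7673209   56.34342853]] [[413.40649663 262.25947062]]
[[235.35107195 -11.12997604]] [[429.5921595  244.59948595]]
[[240.60319623  97.30204732]] [[442.90633955 284.53937258]]
```

View pics/w1.png

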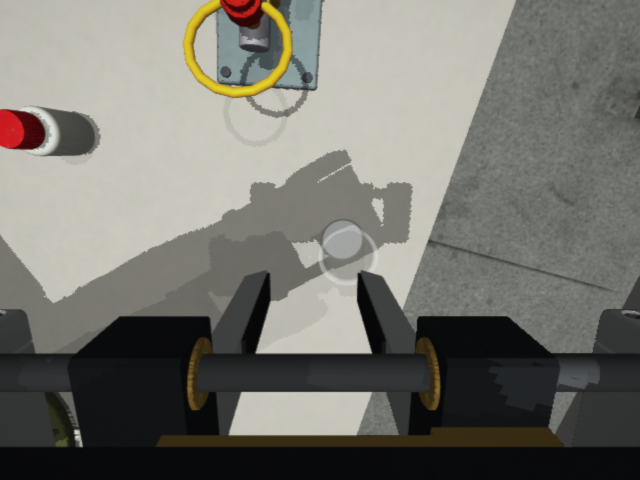

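The wrist view shows the pin head at the top edge (about 242,5) and the ring's far arc at about (238,93). Both fit the estimate. I'll move closer for one more look.

```bash
python3 -m handwheel '[[4,-1.6,0,0,0,0,0],[8,-3.2,0,0,0,0,0],[10,-4.7,0,0,0,0,0],[10,-4.7,0,0,0,0,0],[10,-4.7,0,0,0,0,0]]'
python3 - <<'E'
from h import *
s=bot.sense();R=np.array(s["eef_rot"]);print(s["clock"],s["tool_pos"],s["width"])
cv2.imwrite("pics/w2.png",bot.snapshot("wrist"));marks("wrist",["rotator","ring_bar"])
for l in("linch_pin","snap_ring"):
  for d in bot.regions_of(l,"wrist")[:2]:
    y,x=np.nonzero(d["mask"]);print(l,d["confidence"],x.mean(),y.mean(),x.min(),x.max(),y.min(),y.max())
for P in ([.539,-.258,.125],[.539,-.258,.15],[.482,-.274,.15]):print(pix("wrist",[P]))
E
```

```text
clock: 2.0
tool_pos: [0.4747, -0.2777, 0.4047]
eef_rot: [[0.964, 0.265, -0.0], [0.265, -0.964, -0.0], [-0.0, 0.0, -1.0]]
contact_force: [-0.3, 0.5, 0.7]
width: 0.0002
finger_force: 0.0
2.0 [ 0.47474488 -0.277697    0.40465734] 0.00023203218680828164
wrist rotator 0.65 [ 0.5386 -0.2585  0.0008]
wrist ring_bar 0.86 [ 0.4845 -0.2739  0.1523]
linch_pin 0.6 311.93650793650795 188.8781179138322 262 360 137 250
snap_ring 0.57 310.037017167382 209.2140557939914 263 360 159 249
[[312.04641912 159.37494807]]
[[311.90880792 160.22501248]]
[[312.47396776 247.59614383]]
```

View pics/w2.png

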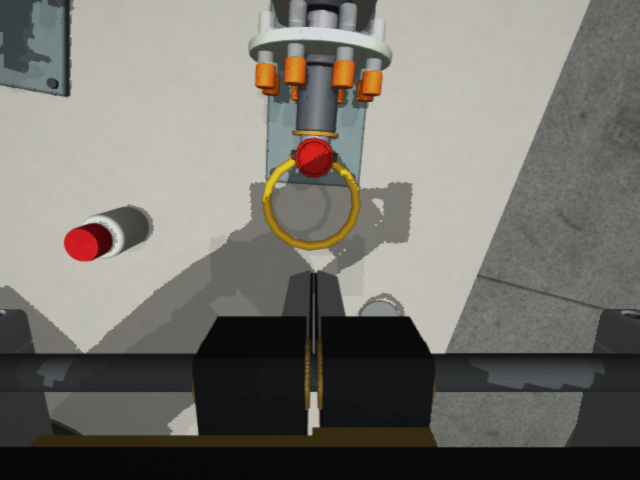

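The close view shows the pin head at (314,157), 2–3 px from where I predicted it. The ring spans (263–360, 159–249), and the fingers are closed and aligned. Next I go over the head and press down in stages.

```bash
python3 -m handwheel '[[4,0,0,0,0,0,0],[6.9,0,0,0,0,0,0],[6.9,0,2.5,0,0,0,0],[6.9,0,4.2,0,0,0,0],[6.9,0,5,0,0,0,0]]'
python3 -m handwheel '[[0,0,0.5,0,0,0,0],[0,0,1,0,0,0,0],[0,0,1.6,0,0,0,0],[0,0,2.2,0,0,0,0],[0,0,2.6,0,0,0,0]]'
```

```text
clock: 2.88
tool_pos: [0.5417, -0.2586, 0.3537]
eef_rot: [[0.964, 0.265, -0.001], [0.265, -0.964, 0.001], [-0.001, -0.001, -1.0]]
contact_force: [-0.6, 0.1, 0.3]
width: 0.0002
finger_force: 0.0
clock: 3.5
tool_pos: [0.542, -0.2585, 0.3294]
eef_rot: [[0.964, 0.265, 0.001], [0.265, -0.964, -0.001], [0.001, 0.001, -1.0]]
contact_force: [-1.9, 0.0, 4.6]
width: 0.0006
finger_force: 2.5
```

```bash
python3 -m handwheel '[[0,0,0.2,0,0,0,0],[0,0,0.4,0,0,0,0],[0,0,0.5,0,0,0,0],[0,0,0.6,0,0,0,0],[0,0,0.6,0,0,0,0]]'
```

```text
clock: 4.12
tool_pos: [0.542, -0.2585, 0.3243]
eef_rot: [[0.964, 0.265, 0.001], [0.265, -0.964, -0.001], [0.001, 0.001, -1.0]]
contact_force: [-7.3, 2.5, 17.4]
width: 0.0008
finger_force: 8.4
```

The force rose from about 5 to 17 N at tip z 0.125, so the pin is seated. I'll press a little more, then lift and move out over the ring bar.

```bash
python3 -m handwheel '[[0,0,0.1,0,0,0,0],[0,0,0.1,0,0,0,0],[0,0,-1,0,0,0,0],[0,0,-4,0,0,0,0],[0,0,-7,0,0,0,0]]'
python3 -m handwheel '[[-5,0,0,0,0,0,0],[-9.5,0,0,0,0,0,0],[-9.5,0,0,0,0,0,0],[-9.5,0,0,0,0,0,0],[-9.5,0,0,0,0,0,0]]'
python3 - <<'E'
from h import *
s=bot.sense();R=np.array(s["eef_rot"]);print(s["clock"],s["tool_pos"],s["width"])
cv2.imwrite("pics/w3.png",bot.snapshot("wrist"));marks("wrist",["ring_bar"])
bot.snapshot("top");marks("top",["ring_bar"])
for P in ([.540,-.258,.125],[.540,-.258,.157],[.484,-.274,.128]):print(pix("wrist",[P]))
E
```

```text
clock: 4.75
tool_pos: [0.5422, -0.2582, 0.3933]
eef_rot: [[0.964, 0.266, -0.0], [0.266, -0.964, 0.001], [-0.0, -0.001, -1.0]]
contact_force: [-0.2, 0.1, -0.1]
width: 0.0004
finger_force: 0.0
clock: 5.38
tool_pos: [0.4512, -0.2833, 0.3924]
eef_rot: [[0.964, 0.266, -0.0], [0.266, -0.964, 0.0], [-0.0, -0.0, -1.0]]
contact_force: [-0.1, 0.2, 0.1]
width: 0.0005
finger_force: 0.0
5.375 [ 0.45123752 -0.28326674  0.39243175] 0.0004646586935777701
wrist ring_bar 0.85 [ 0.4801 -0.2735  0.1271]
[[313.50438431 120.00547062]]
[[313.50626473 115.24753426]]
[[314.21080866 206.97727673]]
```

View pics/w3.png

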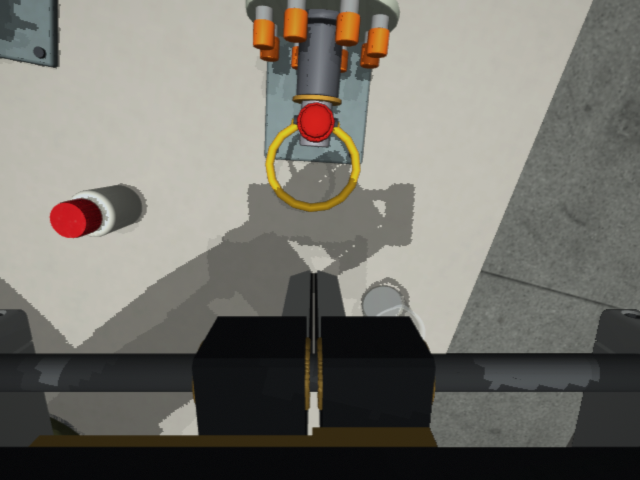

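The wrist view shows the pin head at (315,121), matching the home prediction. The ring is still open, with its far arc at (313,207), also as predicted. Next I go over the bar and push it down along its arc.

```bash
python3 -m handwheel '[[3.2,0,0,0,0,0,0],[3.2,0,3,0,0,0,0],[3.2,0,6,0,0,0,0],[3.2,0,6.5,0,0,0,0],[3.2,0,7,0,0,0,0]]'
python3 -m handwheel '[[0,0,0.7,0,0,0,0],[0,0,1.4,0,0,0,0],[0,0,2,0,0,0,0],[0,0,2.6,0,0,0,0],[0.1,0,3.2,0,0,0,0]]'
```

```text
clock: 6.2
tool_pos: [0.4815, -0.2751, 0.3236]
eef_rot: [[0.964, 0.266, 0.001], [0.266, -0.964, -0.001], [0.0, 0.001, -1.0]]
contact_force: [-2.8, 0.5, 4.2]
width: 0.0006
finger_force: 2.0
clock: 6.82
tool_pos: [0.4824, -0.2747, 0.2903]
eef_rot: [[0.964, 0.266, 0.001], [0.266, -0.964, 0.0], [0.001, 0.0, -1.0]]
contact_force: [1.6, -0.5, 2.2]
width: 0.0005
finger_force: 0.9
```

```bash
python3 -m handwheel '[[0.2,0,0.6,0,0,0,0],[0.4,0,1.2,0,0,0,0],[0.7,0,1.8,0,0,0,0],[1.0,0,2.4,0,0,0,0],[1.3,0,3.0,0,0,0,0]]'
```

```text
clock: 7.45
tool_pos: [0.495, -0.2712, 0.2601]
eef_rot: [[0.964, 0.266, -0.0], [0.266, -0.964, 0.0], [-0.0, -0.0, -1.0]]
contact_force: [-0.4, -0.1, -0.9]
width: 0.0004
finger_force: 0.0
```

Contact has gone, so the ring probably snapped shut. I'll back off and check.

```bash
python3 -m handwheel '[[-3,0,0,0,0,0,0],[-4,0,-3,0,0,0,0],[-6,0,-8,0,0,0,0],[-9,0,-13,0,0,0,0],[-9,0,-13,0,0,0,0]]'
python3 - <<'E'
from h import *
print(bot.sense()["clock"],bot.sense()["tool_pos"])
a=bot.snapshot("wrist");marks("wrist",["ring_bar"])
b=bot.snapshot("top");marks("top",["ring_bar"])
cv2.imwrite("pics/end.png",np.hstack([cv2.resize(a[0:300,170:470],(400,400)),cv2.resize(b[150:310,350:510],(400,400))]))
E
```

```text
clock: 8.07
tool_pos: [0.4072, -0.2957, 0.3942]
eef_rot: [[0.964, 0.264, 0.005], [0.264, -0.964, -0.004], [0.003, 0.005, -1.0]]
contact_force: [-0.1, -0.2, 0.6]
width: 0.0006
finger_force: 0.0
8.075 [ 0.40715689 -0.29571247  0.39416595]
top ring_bar 0.57 [ 0.5395 -0.2612  0.0401]
```

View pics/end.png

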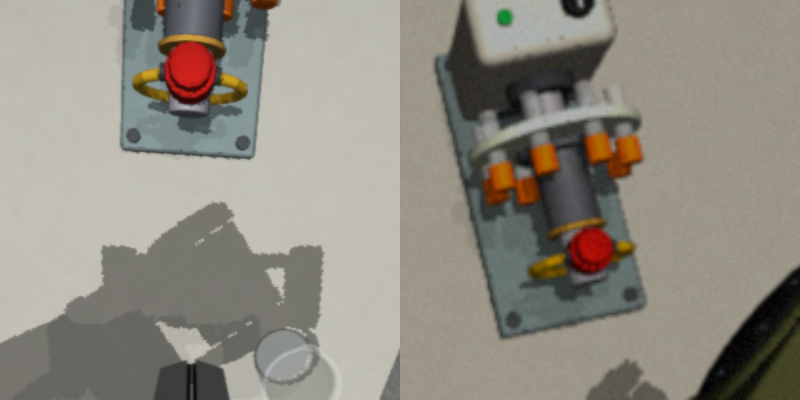

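Both crops show the ring hanging round the axle below the red head. The bar is measured at (0.540, -0.261, 0.040), straight under the pin, and the gripper is clear.

```bash
python3 -c "
from cell import bot
print(bot.finish_job())"
```

```text
the job is handed in; nothing more can be done
None
```

I pushed the pin fully home, then snapped the ring closed under it, and handed the job in at about 8 s; both checked out in the last pictures, but the hand-in returned no verdict.

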